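# Trip the ratchet pawl with the release bar and let the homogeniser down to its mark

### The arm

A 6-joint arm with a two-finger parallel gripper is mounted at the origin on a cart in front of the work surface, level with it; the furniture and walls round the work are solid. World frame = base frame: x ahead of the robot, y to its left, z up, the work surface at z = 0. Lengths are in m, angles in degrees, forces in N, time in s.
With the tool pointing down it reaches from about 0.375 to 0.75 m from the base axis. Payload 9 kg.
Tool frame: the origin (TCP) lies where the fingers leave the gripper's body, on its centre line; the fingertips stand 73 mm ahead of it and the grasp point (between the pads) lies 54 mm ahead of it (robot.tip_reach is the distance from the TCP to the fingertips, in m); z points along the fingers, y is the direction in which the jaws open and shut (so a half turn about z gives the same grasp; the last joint's range is limited). The gripper opens to 85 mm and grips with 20 to 120 N. Pads are 22 mm wide; open, the fingers measure 114 mm over their backs; the gripper's body (76 mm by 85 mm) begins 54 mm behind the grasp point. The pads swing forward as they close: fully open they stand 13 mm farther back than shut.
Start: joints at [-80.426, 5.964, 5.575, 89.605, 0, 77.527], TCP at [0.225, -0.556, 0.304] pointing down, gripper open.
Joint ranges: [-171.21, 171.21], [-48.23, 106.86], [-62.78, 66.21], [-105.2, 120.99], [-86.42, 89.51], [-180, 180]. Speed limits (degrees/s): [127.2, 127.2, 147.25, 180, 180, 180].

### API

Orientations are given as [roll, pitch, yaw] about the fixed x, y, z axes, in that order (R = Rz(yaw) Ry(pitch) Rx(roll)).
In Python, from plant import robot gives the robot as it stands. Calls block until the motion is done:
- robot.move_pose(position, orientation): joint-space move of the TCP to a pose.
- robot.line_to(position, vel=0.15, rotation=None, guard=None): straight line of the TCP; rotation=None keeps the orientation; vel is the mean speed in m/s. With guard (N) it stops when the force on the tool has changed by that much, and returns True; else False.
- robot.goto_joints(angles): joint-space move.
- robot.set_gripper(opening): finger opening in m; the grip force is fixed at half the most; returns when the fingers have stopped.
- robot.pause(seconds).
- robot.ik(position, orientation): joint angles nearest the present ones, or None.
- robot.observe(): the state.
- robot.grab_frame(name): name is "side" or "top" or "wrist"; returns the picture (480x640x3 uint8, blue, green, red); there is no depth.
- robot.get_calibration(name): a dict with "vertical_fov" (degrees; the focal length in pixels is half the picture's height over the tangent of half this angle, whatever the lens; pixels are square), "cx", "cy" (the principal point, pixels), "rvec" (rotation vector, rad) and "tvec" (3), from world to camera coordinates, as OpenCV has them. Camera axes: x right, y down, z forward; pixel columns grow to the right and rows downward; lengths in m; the calibration is good to about 2 mm. A picture is of the moment at which its call begins: read the wrist's pose just before it. get_calibration takes no time and is no camera call; for the wrist camera it gives the pose at the moment of the call.
A pose or a line that the arm cannot do raises robot.IKError and nothing moves.
- robot.job_done(): hands the job in, once; it reports no verdict.
The state is a dict: "time": time; "q": joint angles; "qvel": joint speeds; "joint_torque": joint torques, N m; "tool_pos": TCP position; "tcp_rot": TCP orientation; "ft_force": force on the tool from outside, world axes, zero at the start; "torque": the same for the moment, N m; "gripper_width": finger opening in m.
Only numpy, scipy, OpenCV 4.12 (cv2) and the standard library are available. Lean on these libraries where they do the work, as an engineer would, in place of code of your own. Each camera call takes 0.05 s, during which the arm holds its last target. There are 200 camera calls.

### The job

The homogeniser on its ratchet lift stands too high over the beaker. Take the wooden-handled release bar, reach in under the hoop guard with its steel end tilted up, put it under the finger of the ratchet pawl and raise it gently so that the pawl frees the toothed post and the head sinks on its damper, then let the pawl drop back in so that it catches the post in the notch that brings the lower edge of the black marker band nearest to level with the top of the sleeve. Work the lift with the bar only, keep the hand off it, leave the beaker, bottles and jar alone, and finish with the bar lying flat on the bench top, clear of the lift.

Things in the scene. Friction and masses are not known exactly. Their poses are not given: they have to be found in the camera images.
- lift: Ratchet lift fixed to the bench. White base plate, sleeve, toothed post, white motor head. Origin on the bench; +x to the back of the lift, +y to the side with the head, -y to the pawl. In its frame: base plate x -0.091..0.075, y -0.200..0.170, 12 mm high; sleeve, case and mounting plate x -0.013..0.050, y -0.056..0.033, up to 216 mm high; post axis and pawl plane at x = 0.020.
- mouth (a point): Centre of the top face of the aluminium sleeve (53 mm across), 140 mm above the bench; the post slides down into it.
- band (a point): Centre of the lower edge of the thin black marker band (27 mm across, 6 mm high) round the steel post, 45 to 81 mm above the mouth at the start; it moves with the post and fits into the sleeve. The head (68 mm across, top up to 305 mm high) overhangs 120 mm to the lift's +y side on an arm on the post; its mixing shaft goes down into the beaker.
- lift_post (a joint): Height of the post, m; starts at about 0.075. The pawl catches the post only where this is a whole multiple of 0.0125 (0, 0.0125, 0.025 ...). With the pawl out, post, band and head (about 0.65 kg, varies) sink together on an oil damper at 7 to 13 mm/s; once the pawl is back in they stop at the next catch below. The end of travel is at -0.016. Nothing raises them again.
- lift_pawl (a joint): Angle of the pawl, rad: 0 fully in the teeth, clear of them from about 0.15, stop pin at 0.26. Grows as the finger is raised; falls back to 0 by its own weight when it is let go. Raising it takes 1 to 2.5 N at the finger while it carries the post, then 0.5 N.
- finger (a point): Point on the underside of the pawl's finger, 100 mm out from the pivot; 197 mm above the bench with the pawl in. 15 mm higher clears the teeth, 26 mm higher is the stop. The pawl is a steel hook plate, 12 mm thick along the lift's x, hung beside the post; its finger is a level bar, 10 mm high, that runs from the pivot 134 mm towards -y. Nothing else is near below or behind its outer 90 mm.
- guard (a point): Middle of the top rail of the hoop guard that keeps hands off the pawl, straight in front of that finger point: an upright U of 8 mm round bar on the base plate, 78 mm in front of the pawl's plane, rail axis 196 mm above the bench, legs 69 mm to the +y and 49 mm to the -y side. A level bar under the rail meets it before the finger moves; one that slopes up at about 20 degrees can free the pawl.
- bar_handle (a point): Centre of the release bar's wooden handle, 100 mm long, 24 wide, 22 high, lying on the bench (this point 11 mm up). x runs along the bar to its steel end. 50 mm ahead the handle ends in a ferrule 19 mm thick and 8 mm long, then a round steel shaft 10 mm thick. Hold it firmly: the work twists it. About 140 g, balances 15 mm ahead of this point.
- bar_tip (a point): End of the bar's steel shaft, on its axis, 185 mm ahead of the handle's centre; same axes.
- bar: The whole release bar; origin on its underside below the handle's centre, x towards the steel end.
- beaker_mid (a point): Glass beaker (74 mm across, 90 mm high) on the lift's base plate under the head; this point is on its axis, 45 mm above its foot, its z up the axis.
- ink_jar_foot (a point): Bystander: squat ink jar, 56 mm across and 51 mm high; on its axis, 20 mm above its foot.
- brown_bottle_foot (a point): Bystander: brown screw-cap bottle, 62 mm across and 130 mm high; on its axis, 20 mm above its foot.
- dropper_bottle_foot (a point): Bystander: small dropper bottle, 35 mm across and 76 mm high; on its axis, 20 mm above its foot.

How it is judged:
By the outcome, as a careful person would: the job done as asked, in the order asked, and still so for the second after the job is handed in, with the robot touching nothing.
It also fails if it takes over 72 s, if anything falls off the work surface, if the arm or the gripper's body presses on something with over 40 N, if the wrist force passes 120 N, or if a joint passes its speed limit or range.

## Working session

There is one attempt and no reset: what is moved stays moved. The work goes in short steps, each a Python script; the robot and the scene stay as the last script left them, time stands still between calls to the robot, and variables do not carry over. Pictures are saved under pics/ and viewed, about 8 in all and at most 12, crops included, and the job is handed in when it is done.

```bash
ls; mkdir -p pics; python3 - <<'E'
from plant import robot
import cv2
for n in("side","top"):
    im=robot.grab_frame(n); cv2.imwrite(f"pics/{n}0.png",im); c=robot.get_calibration(n); print(n,c)
print(robot.observe()['time'])
E
```

```text
pics
side {'vertical_fov': 43.239993773594655, 'cx': 322.24734459802676, 'cy': 242.95786269766984, 'rvec': array([ 2.3332022 , -0.52431319,  0.19408477]), 'tvec': array([-0.5550177 ,  0.28427885,  1.60084737])}
top {'vertical_fov': 46.084097586518936, 'cx': 316.1594041435475, 'cy': 244.23743858362738, 'rvec': array([ 2.11012907, -2.16206568,  0.17879115]), 'tvec': array([0.00645984, 0.6134872 , 1.45378546])}
0.1
```

View pics/side0.png

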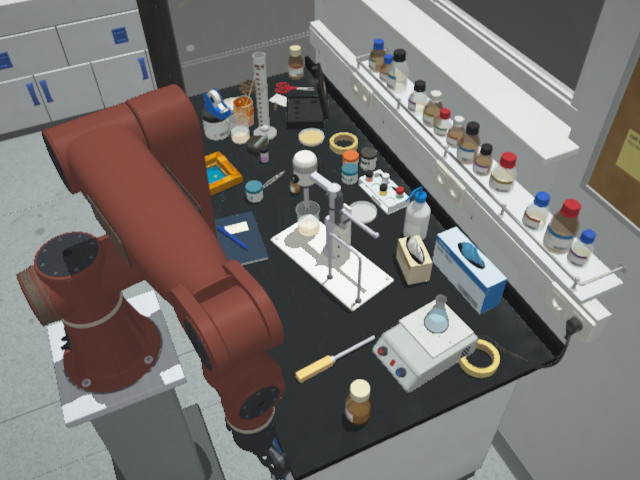

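View pics/top0.png

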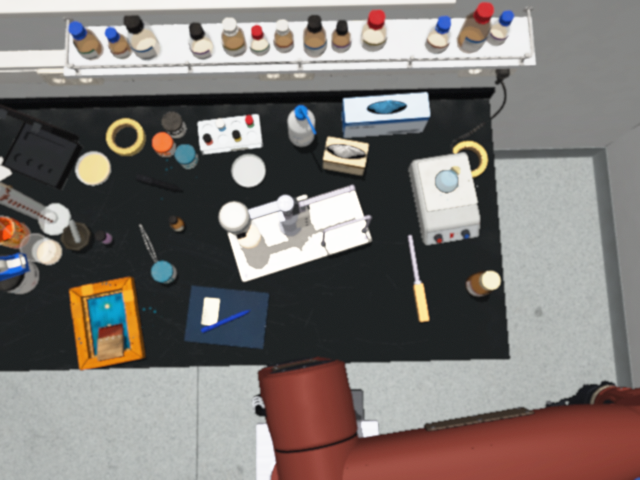

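Side: lift at about (330,240), bar from (300,375) to (375,340). Top: plate from (240,280) to (370,240), bar handle (421,302), tip (410,237). I'll zoom in to get exact pixels.

```bash
cat > h.py <<'E'
import numpy as np, cv2
from scipy.spatial.transform import Rotation as Ro
def cal(c):
    f=240/np.tan(np.radians(c["vertical_fov"]/2)); K=np.array([[f,0,c["cx"]],[0,f,c["cy"]],[0,0,1]])
    return K,cv2.Rodrigues(np.array(c["rvec"],float))[0],np.array(c["tvec"],float)
def ray(c,p):
    K,R,t=cal(c); d=R.T@np.linalg.solve(K,[p[0],p[1],1]); return -R.T@t,d/np.linalg.norm(d)
def plane(c,p,z):
    o,d=ray(c,p); return o+d*(z-o[2])/d[2]
def tri(c1,p1,c2,p2):
    A=np.zeros((3,3));b=np.zeros(3);L=[]
    for c,p in((c1,p1),(c2,p2)):
        o,d=ray(c,p);P=np.eye(3)-np.outer(d,d);A+=P;b+=P@o;L.append((o,P))
    x=np.linalg.solve(A,b); return x,[np.linalg.norm(P@(x-o)) for o,P in L]
def proj(c,x):
    K,R,t=cal(c); v=K@(R@np.array(x)+t); return v[:2]/v[2]
E
python3 - <<'E'
import cv2,numpy as np
from h import *
from plant import robot
t=cv2.imread('pics/top0.png');s=cv2.imread('pics/side0.png')
T=robot.get_calibration('top')
up=lambda a,k:cv2.resize(a,None,fx=k,fy=k,interpolation=cv2.INTER_CUBIC)
cv2.imwrite('pics/ct.png',up(t[180:290,215:375],5)); cv2.imwrite('pics/cs.png',up(s[140:310,260:400],3.5))
# plate
m=cv2.inRange(t,(170,170,170),(255,255,255));m[:, :225]=0;m[:, 375:]=0;m[:183]=0;m[285:]=0
m=cv2.morphologyEx(m,cv2.MORPH_CLOSE,np.ones((7,7)))
c=max(cv2.findContours(m,0,2)[0],key=cv2.contourArea);h=cv2.convexHull(c)
print(cv2.approxPolyDP(h,4,True)[:,0].tolist())
# handle and shaft
hsv=cv2.cvtColor(t,cv2.COLOR_BGR2HSV)
m=cv2.inRange(hsv,(10,80,100),(32,255,255));m[:,:405]=0;m[:,440:]=0;m[:270]=0;m[335:]=0
p=cv2.findNonZero(m)[:,0].astype(float);r=cv2.minAreaRect(cv2.findNonZero(m));print('handle',r)
b=cv2.boxPoints(r);print([plane(T,q,.011).round(4).tolist() for q in b],plane(T,r[0],.013).round(4))
m=cv2.inRange(hsv[:,:,2],90,255);m[:,:402]=0;m[:,422:]=0;m[:230]=0;m[280:]=0
n,l,st,ce=cv2.connectedComponentsWithStats(m)
for i in range(1,n):print(st[i],ce[i])
for q in((410,236),):print('tip',plane(T,q,.011).round(4))
E
```

```text
[[353, 186], [369, 216], [366, 242], [242, 280], [225, 227], [226, 204]]
handle ((421.0135192871094, 302.58111572265625), (38.63375473022461, 11.343527793884277), 80.53767395019531)
[[0.5035, -0.2658, 0.011], [0.5078, -0.2964, 0.011], [0.4052, -0.3077, 0.011], [0.401, -0.2775, 0.011]] [ 0.454  -0.2865  0.013 ]
[421 230   1   3   3] [421. 231.]
[408 235  12  45 244] [413.24180328 257.32377049]
tip [ 0.6367 -0.2666  0.011 ]
```

View pics/ct.png

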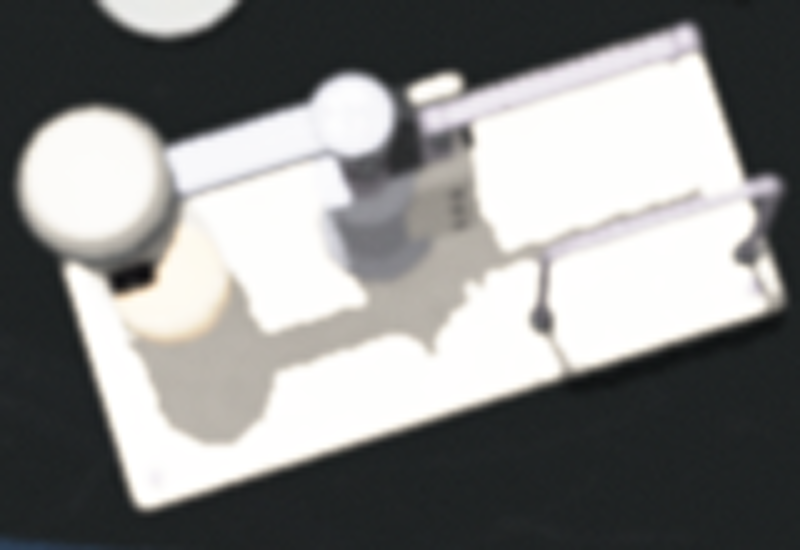

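View pics/cs.png

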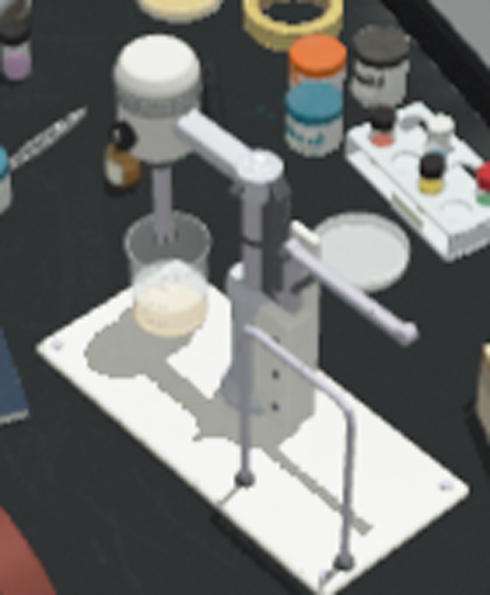

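Top crop: plate corners front-left (145,508), front-right (785,300) crop px; finger end (690,35), rail ends (545,250) and (775,185). Side crop: plate corners (38,347), (467,490), (325,592); band at about (252,243), sleeve top about (245,272).

```bash
python3 - <<'E'
from h import *
from plant import robot
T=robot.get_calibration('top');S=robot.get_calibration('side');W=robot.get_calibration('wrist')
t=lambda u,v:(215+(u+.5)/5-.5,180+(v+.5)/5-.5)
s=lambda u,v:(260+(u+.5)/3.5-.5,140+(v+.5)/3.5-.5)
obs=[(T,t(140,510),(-.091,.17,.012)),(T,t(787,302),(-.091,-.2,.012)),(S,s(36,347),(-.091,.17,.012)),(S,s(469,490),(.075,-.2,.012)),(S,s(325,596),(-.091,-.2,.012))]
A=np.array([o[2][:2] for o in obs]);B=np.array([plane(c,p,z[2])[:2] for c,p,z in obs])
a0=A.mean(0);b0=B.mean(0);H=(A-a0).T@(B-b0);yaw=np.arctan2(H[0,1]-H[1,0],H[0,0]+H[1,1])
R=np.array([[np.cos(yaw),-np.sin(yaw)],[np.sin(yaw),np.cos(yaw)]]);o=b0-R@a0
print('yaw',np.degrees(yaw),'o',o,'res mm',((B-(A@R.T+o))*1000).round(1).tolist())
inv=lambda x:np.r_[R.T@(x[:2]-o),x[2]].round(4)
for n,pt,ps in(('railL',(545,252),(250,330)),('railR',(775,185),(350,408)),('fingerend',(688,36),(410,330)),('headtop',(95,170),(157,55))):
    x,r=tri(T,t(*pt),S,s(*ps));print(n,x.round(4),'lift',inv(x),np.array(r).round(4))
mouth=np.r_[R@[.02,0]+o,.14];print('mouth',mouth,proj(T,mouth),proj(S,mouth))
for n,c in(('S',S),('T',T)):print(n,ray(c,(320,240))[0].round(3))
ob=robot.observe();Rt=Ro.from_euler('xyz',ob['tcp_rot'],degrees=True).as_matrix()
K,Rw,tw=cal(W);print('wristcam in tcp',Rt.T@(-Rw.T@tw-ob['tool_pos']),'fwd',Rt.T@Rw[2],'right',Rt.T@Rw[0],W['vertical_fov'],robot.tip_reach,ob['tcp_rot'])
E
```

```text
yaw 16.4172564047187 o [0.65845284 0.05447004] res mm [[-0.8, 1.1], [0.3, 1.3], [1.1, -2.2], [-1.8, -0.6], [1.3, 0.5]]
railL [ 0.6269 -0.0272  0.1872] lift [-0.0533 -0.0694  0.1872] [0.0015 0.0015]
railR [ 0.6551 -0.1394  0.1962] lift [-0.058  -0.185   0.1962] [0.0011 0.0011]
fingerend [ 0.7268 -0.0988  0.209 ] lift [ 0.0223 -0.1663  0.209 ] [0.0008 0.0008]
headtop [0.6447 0.1751 0.304 ] lift [0.0209 0.1196 0.304 ] [0.0004 0.0004]
mouth [0.67763742 0.06012265 0.14      ] [288.42842331 214.06045264] [333.33722318 220.39614473]
S [ 0.137 -1.053  1.351]
T [ 0.366 -0.002  1.535]
wristcam in tcp [ 0.07251732  0.00055507 -0.07064134] fwd [-2.84405041e-01  3.98295720e-05  9.58704215e-01] right [1.03464955e-03 9.99999430e-01 2.65389464e-04] 58.46826985338413 0.0726 [-1.79933100e+02 -1.71041721e-02  2.20480986e+01]
```

```bash
cat >> h.py <<'E'
yaw=np.radians(16.42); RL=Ro.from_euler('z',16.42,degrees=True).as_matrix(); OL=np.array([.65845,.05447,0])
L=lambda x,y,z:RL@np.array([x,y,z])+OL
E
python3 - <<'E'
from h import *
from plant import robot
tgt=L(.02,0,.165);best=[]
cp=np.array([.0725,.0006,-.0706]);f=np.array([-.2844,0,.9587])
Rc=np.c_[[0,1,0],np.cross(f,[0,1,0]),f]  # cam axes in tcp
for el in(10,20,30,40,50):
  for az in(-30,-15,0,16,35,50):
   for d in(.30,.36):
    for flip in(1,-1):
     a=np.radians(az+0);e=np.radians(el)
     v=np.array([np.cos(a)*np.cos(e),np.sin(a)*np.cos(e),-np.sin(e)])
     r=np.cross(v,[0,0,1])*flip;r/=np.linalg.norm(r)
     Rw=np.c_[r,np.cross(v,r),v]; Rt=Rw@Rc.T
     p=tgt-v*d-Rt@cp
     rpy=Ro.from_matrix(Rt).as_euler('xyz',degrees=True)
     q=robot.ik(p,rpy)
     if q is not None and p[2]>.12: best.append((el,az,d,flip,p.round(3).tolist(),rpy.round(2).tolist(),np.round(q).tolist()))
for b in best[:14]:print(b)
print(len(best))
E
```

```text
(10, 35, 0.3, -1, [0.514, -0.055, 0.25], [-180.0, 63.48, -145.0], [-46.0, -42.0, -53.0, 62.0, 62.0, -71.0])
(10, 35, 0.36, -1, [0.466, -0.089, 0.261], [-180.0, 63.48, -145.0], [-56.0, -38.0, -49.0, 81.0, 63.0, -92.0])
(10, 50, 0.3, -1, [0.55, -0.093, 0.25], [-180.0, 63.48, -130.0], [-47.0, -6.0, -25.0, 83.0, 63.0, -104.0])
(10, 50, 0.36, -1, [0.512, -0.139, 0.261], [-180.0, 63.48, -130.0], [-54.0, -2.0, -22.0, 96.0, 60.0, -119.0])
(20, -30, 0.3, -1, [0.52, 0.151, 0.284], [-180.0, 53.48, 150.0], [17.0, -44.0, -50.0, 41.0, -36.0, 32.0])
(20, -30, 0.36, -1, [0.471, 0.179, 0.304], [-180.0, 53.48, 150.0], [23.0, -47.0, -50.0, 49.0, -40.0, 38.0])
(20, 35, 0.3, -1, [0.529, -0.045, 0.284], [-180.0, 53.48, -145.0], [-40.0, -39.0, -44.0, 66.0, 51.0, -66.0])
(20, 35, 0.36, 1, [0.454, -0.096, 0.211], [180.0, -86.52, 35.0], [-62.0, 4.0, -40.0, 111.0, 82.0, 25.0])
(20, 35, 0.36, -1, [0.483, -0.077, 0.304], [-180.0, 53.48, -145.0], [-49.0, -40.0, -42.0, 80.0, 53.0, -80.0])
(20, 50, 0.3, 1, [0.538, -0.105, 0.191], [-180.0, -86.52, 50.0], [-51.0, 29.0, -14.0, 120.0, 78.0, 17.0])
(20, 50, 0.3, -1, [0.561, -0.08, 0.284], [180.0, 53.48, -130.0], [-42.0, -11.0, -23.0, 81.0, 53.0, -93.0])
(20, 50, 0.36, -1, [0.525, -0.123, 0.304], [180.0, 53.48, -130.0], [-49.0, -9.0, -20.0, 91.0, 53.0, -104.0])
(30, -30, 0.3, -1, [0.54, 0.139, 0.314], [180.0, 43.48, 150.0], [12.0, -35.0, -37.0, 52.0, -27.0, 33.0])
(30, -30, 0.36, -1, [0.495, 0.165, 0.344], [180.0, 43.48, 150.0], [17.0, -39.0, -36.0, 59.0, -30.0, 38.0])
56
```

```bash
python3 - <<'E'
from h import *
from plant import robot
robot.move_pose([.525,-.123,.304],[180,53.48,-130])
W=robot.get_calibration('wrist');im=robot.grab_frame('wrist');np.save('W1.npy',W,allow_pickle=True)
cv2.imwrite('pics/w1.png',im);cv2.imwrite('pics/w1r.png',cv2.rotate(im,cv2.ROTATE_180))
print(robot.observe()['time'],proj(W,L(.02,0,.14)),proj(W,L(.02,0,.2)))
E
```

```text
2.825 [328.29187345 208.63287872] [328.37622444 276.49440508]
```

View pics/w1.png

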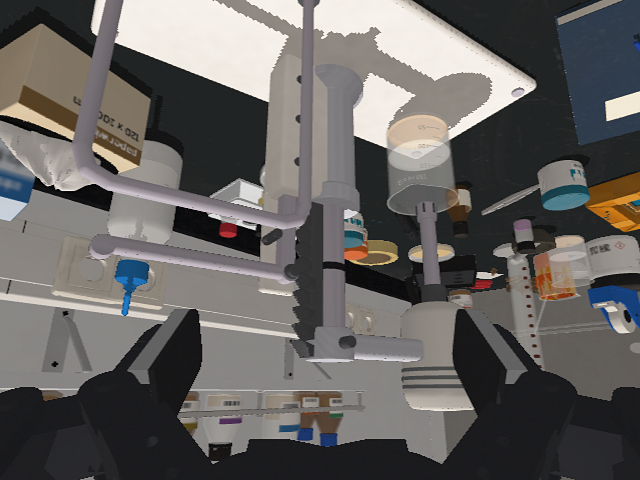

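Wrist view (upside down): sleeve top about (339,200), band (334,265), finger from (95,246) to (295,270), rail around (190,210). The post is ~6 px right of prediction, so I'll quantify.

```bash
python3 - <<'E'
from h import *
W=np.load('W1.npy',allow_pickle=True).item()
im=cv2.imread('pics/w1.png');g=cv2.cvtColor(im,cv2.COLOR_BGR2GRAY)
for c in(328,334,340):print(c,'rows180..',g[180:216,c].tolist(),'band258..',g[256:276,c].tolist())
for r in(240,280):print(r,g[r,310:360].tolist())
for n,p in(('fend',(.02,-.1665,.202)),('railmid',(-.058,-.134,.196)),('legL',(-.058,-.065,.1)),('legR',(-.058,-.183,.1)),('plateFL',(-.091,.17,.012))):print(n,proj(W,L(*p)).round(1))
cv2.imwrite('pics/w1c.png',cv2.resize(im[175:285,270:400],None,fx=5,fy=5,interpolation=cv2.INTER_NEAREST))
E
```

```text
328 rows180.. [122, 108, 125, 127, 126, 126, 128, 128, 127, 128, 128, 128, 128, 128, 128, 128, 135, 116, 112, 115, 115, 115, 115, 114, 113, 115, 115, 115, 115, 115, 115, 114, 115, 115, 115, 115] band258.. [117, 118, 118, 119, 123, 69, 13, 18, 19, 21, 19, 16, 55, 123, 119, 118, 118, 119, 117, 119]
334 rows180.. [127, 112, 121, 125, 125, 125, 125, 125, 125, 125, 124, 125, 125, 125, 125, 125, 129, 118, 115, 114, 116, 114, 115, 112, 111, 110, 110, 111, 110, 110, 111, 111, 110, 111, 109, 110] band258.. [112, 113, 113, 114, 117, 94, 14, 19, 20, 18, 18, 15, 40, 121, 115, 114, 114, 113, 113, 114]
340 rows180.. [127, 123, 110, 126, 129, 129, 129, 128, 129, 128, 129, 128, 129, 128, 128, 129, 129, 130, 115, 114, 116, 116, 112, 112, 114, 116, 110, 109, 109, 109, 109, 109, 109, 111, 109, 110] band258.. [110, 111, 111, 111, 112, 114, 92, 13, 16, 19, 18, 19, 17, 37, 118, 113, 111, 111, 112, 111]
240 [51, 54, 52, 52, 52, 52, 50, 53, 52, 51, 52, 51, 46, 96, 118, 116, 117, 117, 118, 115, 115, 114, 114, 112, 112, 111, 114, 116, 117, 114, 110, 108, 106, 103, 105, 103, 103, 102, 100, 101, 100, 103, 104, 105, 106, 105, 106, 108, 109, 107]
280 [47, 46, 44, 46, 47, 50, 51, 53, 51, 51, 51, 51, 61, 101, 120, 117, 118, 119, 119, 118, 118, 116, 116, 116, 113, 113, 114, 115, 116, 115, 111, 108, 108, 108, 94, 53, 12, 11, 12, 9, 13, 14, 15, 11, 10, 11, 12, 10, 13, 11]
fend [100.8 241.4]
railmid [195.  199.8]
legL [312.3  93.3]
legR [121.7  12.1]
plateFL [538.6  87.5]
```

View pics/w1c.png

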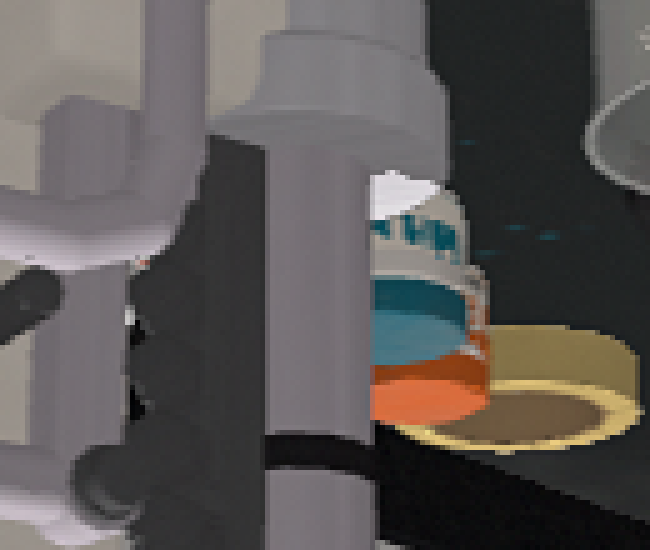

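```bash
python3 - <<'E'
from h import *
from scipy.optimize import brentq
W=np.load('W1.npy',allow_pickle=True).item()
cam=ray(W,(320,240))[0]; ax=L(.02,0,0)
n=cam-ax;n[2]=0;n/=np.linalg.norm(n)
print('rim row at z=.14',proj(W,ax+n*.0265+[0,0,.14]),'meas 196.6')
def zr(row,rad): return brentq(lambda z:proj(W,ax+n*rad+np.array([0,0,z]))[1]-row,0,.3)
print('z rim',zr(196.6,.0265),'z far rim guess row',proj(W,ax-n*.0265+[0,0,.14]),'band',zr(261,.0135),'band top',zr(268.1,.0135))
# side view check: band dark pixels along post
S=__import__('plant').robot.get_calibration('side');s=cv2.imread('pics/side0.png');g=cv2.cvtColor(s,cv2.COLOR_BGR2GRAY)
for z in(.14,.18,.2,.22):print(z,proj(S,ax+[0,0,z]))
for c in range(329,338):print(c,g[198:222,c].tolist())
E
```

```text
rim row at z=.14 [328.2753589  195.34669547] meas 196.6
z rim 0.14110536313093114 z far rim guess row [328.30629636 220.23630475] band 0.19093048831469062 band top 0.19673609118893365
0.14 [333.33610792 220.39628155]
0.18 [333.36730465 210.21049968]
0.2 [333.38330573 204.98612326]
0.22 [333.3995846  199.67104622]
329 [95, 95, 95, 95, 95, 95, 95, 93, 91, 74, 55, 74, 91, 94, 94, 94, 114, 151, 167, 166, 165, 145, 124, 130]
330 [124, 124, 124, 124, 123, 124, 124, 124, 124, 108, 70, 73, 110, 123, 123, 122, 122, 122, 122, 122, 123, 123, 121, 123]
331 [126, 126, 126, 126, 127, 127, 126, 127, 127, 125, 99, 55, 96, 122, 124, 124, 125, 125, 124, 125, 124, 124, 124, 123]
332 [129, 127, 127, 128, 128, 128, 127, 126, 128, 127, 107, 64, 80, 116, 126, 126, 125, 125, 124, 124, 125, 125, 124, 124]
333 [128, 124, 124, 123, 123, 124, 124, 123, 124, 124, 111, 73, 78, 113, 123, 123, 123, 122, 122, 122, 122, 122, 122, 122]
334 [115, 102, 102, 102, 102, 102, 101, 102, 102, 102, 92, 65, 67, 93, 102, 102, 101, 102, 101, 101, 101, 102, 100, 100]
335 [88, 63, 63, 63, 63, 63, 63, 63, 64, 64, 63, 62, 63, 63, 63, 63, 62, 63, 63, 62, 62, 63, 63, 62]
336 [68, 63, 62, 63, 62, 62, 61, 61, 62, 61, 62, 62, 63, 63, 63, 63, 62, 63, 63, 63, 63, 63, 63, 63]
337 [64, 64, 65, 63, 64, 65, 65, 63, 65, 65, 63, 64, 66, 64, 65, 64, 63, 62, 63, 64, 63, 65, 65, 65]
```

h = 0.191 − 0.141 ≈ 50 mm → four notches (50 mm), post target 0.025. Next: check IK for all poses, then grasp.

```bash
cat >> h.py <<'E'
BC=np.array([.4535,-.2862,.011]);BY=6.3;GX=.022;HT=.0756-.011
def tool(tip,yawd,slope,flip):
    """bar tip (world) + yaw + slope(up) -> TCP pos, rpy"""
    Rb=Ro.from_euler('ZY',[yawd,-slope],degrees=True)
    hc=np.array(tip)-Rb.apply([.185,0,0])
    Rt=Rb*Ro.from_euler('x',180,degrees=True)
    if flip: Rt=Rt*Ro.from_euler('z',180,degrees=True)
    return hc+Rb.apply([GX,0,HT]),Rt.as_euler('xyz',degrees=True)
YF=-.134;SL=25
def work(zoff,back=0,slope=SL):   # zoff: bar top at x=.026 relative to finger rest underside
    s=np.radians(slope); z=.197+zoff-.005/np.cos(s)+.014*np.tan(s)
    return L(.040-back*np.cos(s),YF,z-back*np.sin(s))
tip0=lambda dz:BC+Ro.from_euler('z',BY,degrees=True).apply([.185,0,0])+[0,0,dz]
E
python3 - <<'E'
from h import *
from plant import robot
for fl in(0,1):
  for n,a in(('pre',(tip0(.12),BY,0)),('grasp',(tip0(0),BY,0)),('back',(work(-.006,.14),16.42,SL)),('in',(work(-.006),16.42,SL)),('up',(work(.021),16.42,SL))):
    p,r=tool(*a,fl);q=robot.ik(p,r);print(fl,n,p.round(3),r.round(1),None if q is None else np.round(q,0))
E
```

```text
0 pre [ 0.475 -0.284  0.196] [180.    0.    6.3] [-44.  -2. -14.  78.   0. 129.]
0 grasp [ 0.475 -0.284  0.076] [180.    0.    6.3] [-44.   3. -21.  65.   0. 129.]
0 back [ 0.445 -0.148  0.123] [180.  -25.   16.4] [-46. -37. -52.  63.  22. 120.]
0 in [ 0.567 -0.112  0.182] [180.  -25.   16.4] [-32. -19. -33.  58.  18. 135.]
0 up [ 0.567 -0.112  0.209] [180.  -25.   16.4] [-32. -20. -31.  61.  18. 135.]
1 pre [ 0.475 -0.284  0.196] [-180.     0.  -173.7] [-44.  -2. -14.  78.  -0. -51.]
1 grasp [ 0.475 -0.284  0.076] [-180.     0.  -173.7] [-44.   3. -21.  65.  -0. -51.]
1 back [ 0.445 -0.148  0.123] [-180.    25.  -163.6] [-46. -37. -52.  63.  22. -60.]
1 in [ 0.567 -0.112  0.182] [-180.    25.  -163.6] [-32. -19. -33.  58.  18. -45.]
1 up [ 0.567 -0.112  0.209] [-180.    25.  -163.6] [-32. -20. -31.  61.  18. -45.]
```

```bash
python3 - <<'E'
from h import *
from plant import robot
p,r=tool(tip0(.12),BY,0,1);robot.move_pose(p,r)
p,r=tool(tip0(0),BY,0,1);print(robot.line_to(p,vel=.12,guard=15))
robot.set_gripper(.0);o=robot.observe();print(o['gripper_width'],o['tool_pos'],o['ft_force'])
p,r=tool(tip0(.12),BY,0,1);robot.line_to(p,vel=.15)
o=robot.observe();print(o['gripper_width'],o['ft_force'],o['torque'],o['time'])
# move to back pose high then ready
p,r=tool(work(-.006,.14),16.42,SL,1);robot.move_pose(p,r)
o=robot.observe();print(o['time'],o['ft_force'],o['tool_pos'],p)
a=robot.grab_frame('top');b=robot.grab_frame('side')
cv2.imwrite('pics/t2.png',a);cv2.imwrite('pics/s2.png',b)
T=robot.get_calibration('top');S=robot.get_calibration('side');t=work(-.006,.14)
print('tip expected',t,proj(T,t),proj(S,t))
A=cv2.resize(a[170:370,240:440],(400,400));B=cv2.resize(b[140:340,220:420],(400,400))
cv2.imwrite('pics/c2.png',np.hstack([A,B]))
E
```

```text
False
0.022492875297152777 [ 0.47557463 -0.28397461  0.07600066] [-0.35202159  0.46127563  4.18023102]
0.02258267716492536 [-0.26921147 -0.46008732 -1.1727132 ] [-0.03165846 -0.02490005  0.02353735] 6.4833
7.325 [ 0.06537608 -0.68974907 -1.82345291] [ 0.44535281 -0.1488172   0.12309262] [ 0.44509823 -0.14810129  0.12250557]
tip expected [ 0.61298903 -0.09862465  0.13284486] [351.88730215 238.22034336] [337.40771851 267.15753767]
```

View pics/c2.png

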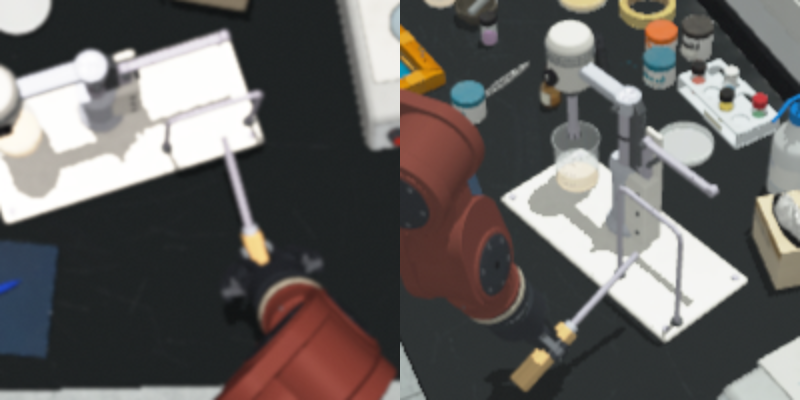

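Bar held; tip at top px (353,240) and side (338,267.5), within ~2 px of expectation; the path under the rail is free. Inserting now.

```bash
python3 - <<'E'
from h import *
from plant import robot
p,r=tool(work(-.006),16.42,SL,1);print('guard',robot.line_to(p,vel=.07,guard=6))
robot.pause(.2);o=robot.observe();print(o['time'],o['ft_force'],o['tool_pos'],p)
b=robot.grab_frame('side');a=robot.grab_frame('top')
cv2.imwrite('pics/s3.png',b);cv2.imwrite('pics/t3.png',a)
T=robot.get_calibration('top');S=robot.get_calibration('side');t=work(-.006)
print('tip expected',proj(T,t),proj(S,t))
A=cv2.resize(a[170:270,300:400],(400,400),interpolation=2);B=cv2.resize(b[140:300,260:420],(400,400),interpolation=2)
cv2.imwrite('pics/c3.png',np.hstack([A,B]))
E
```

```text
guard False
9.775 [-0.71825382 -0.66863518 -0.86188761] [ 0.56673247 -0.11230245  0.18165142] [ 0.56680644 -0.11223444  0.18167212]
tip expected [337.07068374 185.55830282] [372.31167625 228.9181016 ]
```

View pics/c3.png

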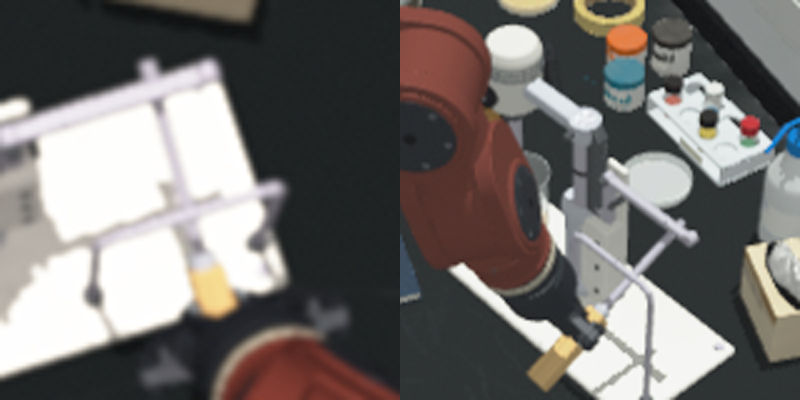

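```bash
cat > track.py <<'E'
import cv2,numpy as np
ref=cv2.imread('pics/s3.png')[176:200,325:345]
def drop(im):
    m=cv2.matchTemplate(im[176:225,324:346],ref,cv2.TM_CCOEFF_NORMED).max(axis=1)
    i=int(m.argmax()); d=0
    if 0<i<len(m)-1: d=(m[i-1]-m[i+1])/(2*(m[i-1]-2*m[i]+m[i+1]))
    return (i+d)/.266, m[i]
E
python3 - <<'E'
from h import *
from track import drop
from plant import robot
mv=lambda z,v,**k:robot.line_to(tool(work(z),16.42,SL,1)[0],vel=v,**k)
F=lambda:robot.observe()['ft_force'].round(2) if hasattr(robot.observe()['ft_force'],'round') else robot.observe()['ft_force']
print(drop(robot.grab_frame('side')),F())
for z in(.0,.006,.012):
    g=mv(z,.03,guard=10);print(z,g,F(),drop(robot.grab_frame('side'))[0].round(1))
g=mv(.021,.03,guard=10);t0=robot.observe()['time'];z=.021;log=[];im0=robot.grab_frame('side');cv2.imwrite('pics/s4.png',im0)
while True:
    t=robot.observe()['time']-t0;d,s=drop(robot.grab_frame('side'));log.append((round(t,2),round(d,1),round(float(s),2)))
    if d>=40.5 or t>9:break
    if d<3 and t>1.5 and z<.0245:
        z+=.0015;mv(z,.02);print('raise',z)
    robot.pause(.05)
mv(-.006,.09)
print(g,log[::6],log[-3:],F())
robot.pause(1.2)
im=robot.grab_frame('side');print(drop(im),robot.observe()['time'],robot.observe()['gripper_width']);cv2.imwrite('pics/s5.png',im)
robot.pause(.5);print(drop(robot.grab_frame('side')))
E
```

```text
(0.0, np.float32(0.9999546)) [ 0.06 -0.1  -0.9 ]Traceback (most recent call last):
  File "<stdin>", line 8, in <module>
AttributeError: 'float' object has no attribute 'round'
```

```bash
python3 - <<'E'
from h import *
from track import drop
from plant import robot
mv=lambda z,v,**k:robot.line_to(tool(work(z),16.42,SL,1)[0],vel=v,**k)
F=lambda:np.round(robot.observe()['ft_force'],2)
print(drop(robot.grab_frame('side')),F())
for z in(.006,.012):
    g=mv(z,.03,guard=10);print(z,g,F(),drop(robot.grab_frame('side')))
g=mv(.021,.03,guard=10);t0=robot.observe()['time'];z=.021;log=[];im0=robot.grab_frame('side');cv2.imwrite('pics/s4.png',im0)
while True:
    t=robot.observe()['time']-t0;d,s=drop(robot.grab_frame('side'));log.append((round(t,2),round(float(d),1),round(float(s),2)))
    if d>=40.5 or t>9:break
    if d<3 and t>1.5 and z<.0245:
        z+=.0015;mv(z,.02);print('raise',z)
    robot.pause(.05)
mv(-.006,.09)
print(g,log[::6],log[-3:],F())
robot.pause(1.2)
im=robot.grab_frame('side');print(drop(im),robot.observe()['time'],robot.observe()['gripper_width']);cv2.imwrite('pics/s5.png',im)
robot.pause(.5);print(drop(robot.grab_frame('side')))
E
```

```text
(0.0, np.float32(0.999229)) [-0.38 -0.7  -1.24]
0.006 False [ 1.12  0.03 -3.82] (0.0, np.float32(0.9995271))
0.012 False [ 0.42  0.18 -3.21] (0.0, np.float32(0.998926))
False [(0.05, 3.7, 1.0), (0.65, 9.9, 0.97), (1.25, 15.4, 0.97), (1.85, 21.7, 0.95), (2.45, 27.5, 0.93), (3.05, 33.2, 0.93), (3.65, 38.8, 0.91)] [(3.65, 38.8, 0.91), (3.75, 39.8, 0.91), (3.85, 40.6, 0.91)] [ 0.6   0.09 -1.13]
(np.float32(49.55304), np.float32(0.89680344)) 17.225 0.022651925630219942
(np.float32(49.556343), np.float32(0.896206))
```

Drop of 49.6 mm, i.e. four notches, and stable. Retracting and laying the bar back down.

```bash
python3 - <<'E'
from h import *
from plant import robot
p,r=tool(work(-.008,.15),16.42,SL,1);robot.line_to(p,vel=.1)
p,r=tool(tip0(.12),BY,0,1);robot.move_pose(p,r)
p,r=tool(tip0(.02),BY,0,1);robot.line_to(p,vel=.12)
p,r=tool(tip0(.0008),BY,0,1);print(robot.line_to(p,vel=.03,guard=6),robot.observe()['tool_pos'],p)
robot.set_gripper(.05);robot.set_gripper(.085);robot.pause(.2)
p,r=tool(tip0(.12),BY,0,1);robot.line_to(p,vel=.12)
robot.move_pose([.525,-.123,.304],[180,53.48,-130]);robot.pause(.2)
W=robot.get_calibration('wrist');w=robot.grab_frame('wrist');np.save('W2.npy',W,allow_pickle=True)
cv2.imwrite('pics/w2.png',w);b=robot.grab_frame('side');cv2.imwrite('pics/s6.png',b)
a=robot.grab_frame('top');cv2.imwrite('pics/t6.png',a)
print(robot.observe()['time'])
cv2.imwrite('pics/c6.png',np.hstack([cv2.resize(w[160:290,270:400],(400,400)),cv2.resize(a[220:340,360:480],(400,400))]))
g=cv2.cvtColor(w,cv2.COLOR_BGR2GRAY)
for c in(326,330,334):print(c,g[190:225,c].tolist())
E
```

```text
True [ 0.4750232  -0.28347289  0.07601652] [ 0.47536714 -0.28378585  0.0764    ]
25.4083
326 [126, 127, 127, 126, 126, 127, 129, 130, 113, 113, 116, 114, 115, 119, 67, 15, 19, 18, 19, 15, 34, 125, 118, 117, 118, 117, 118, 118, 117, 116, 118, 117, 118, 117, 117]
330 [126, 126, 126, 126, 126, 126, 128, 126, 111, 115, 115, 113, 115, 118, 93, 13, 17, 20, 17, 19, 16, 124, 117, 116, 116, 116, 116, 116, 116, 115, 116, 117, 115, 117, 115]
334 [124, 125, 124, 125, 125, 125, 125, 126, 114, 116, 113, 115, 115, 116, 108, 11, 16, 17, 20, 15, 12, 108, 116, 113, 112, 113, 113, 112, 112, 112, 114, 113, 114, 113, 114]
```

View pics/c6.png

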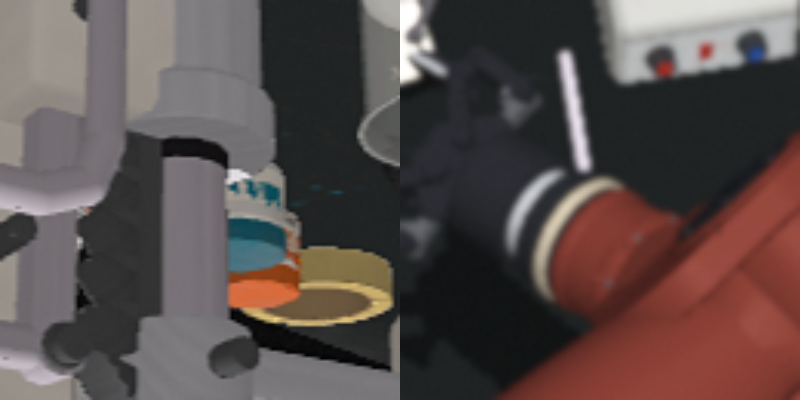

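View pics/s6.png

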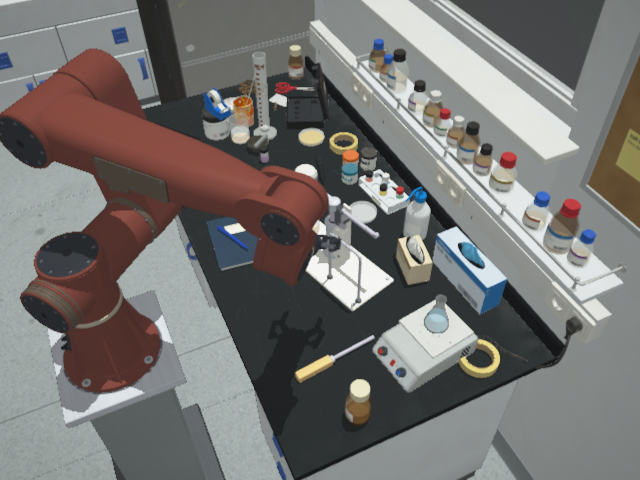

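The band's lower edge sits right at the sleeve's top face (wrist row 204.2, rim 197.5), the pawl is back in, and the bar lies in its original place (side (297,378)–(375,338)). One numeric check, then I'll hand in.

```bash
python3 - <<'E'
from h import *
from scipy.optimize import brentq
from plant import robot
W=np.load('W2.npy',allow_pickle=True).item();cam=ray(W,(320,240))[0];ax=L(.02,0,0);n=cam-ax;n[2]=0;n/=np.linalg.norm(n)
zr=lambda row,rad:brentq(lambda z:proj(W,ax+n*rad+np.array([0,0,z]))[1]-row,0,.3)
print('rim',zr(197.6,.0265),'band low',zr(204.2,.0135),'hi',zr(210.6,.0135))
robot.move_pose([.35,-.2,.35],[180,0,-173.7]);robot.pause(.3)
s=robot.grab_frame('side');t=robot.grab_frame('top');cv2.imwrite('pics/s7.png',s);cv2.imwrite('pics/t7.png',t)
from track import drop
print(drop(s))
S=robot.get_calibration('side');s0=cv2.imread('pics/side0.png')
d=cv2.absdiff(s,s0).max(2)
for nme,(x0,x1,y0,y1) in dict(beaker=(297,320,205,236),bar=(290,380,330,385),brown=(340,375,378,430)).items():print(nme,(d[y0:y1,x0:x1]>40).mean().round(3))
hsv=cv2.cvtColor(s,cv2.COLOR_BGR2HSV)
m=cv2.inRange(hsv,(10,80,100),(32,255,255));m[:,:290]=0;m[:,345:]=0;m[:345]=0;m[390:]=0
print(cv2.minAreaRect(cv2.findNonZero(m)))
h0=cv2.cvtColor(s0,cv2.COLOR_BGR2HSV);m=cv2.inRange(h0,(10,80,100),(32,255,255));m[:,:290]=0;m[:,345:]=0;m[:345]=0;m[390:]=0
print(cv2.minAreaRect(cv2.findNonZero(m)),robot.observe()['time'])
robot.job_done()
E
```

```text
rim 0.14146169753872706 band low 0.14137576651068728 hi 0.14714001582307296
(np.float32(49.54899), np.float32(0.8960277))
beaker 0.06
bar 0.02
brown 0.0
((313.5206604003906, 368.18121337890625), (12.462052345275879, 39.350284576416016), 61.69924545288086)
((313.7557373046875, 368.54901123046875), (12.456634521484375, 39.27503967285156), 61.55707550048828) 26.7333
the job is handed in; nothing more can be done
```

The homogeniser head is lowered and caught in the right notch, the bar is back flat on the bench, and I handed the job in at about 27 s of the 72 s allowed.

- **What I did:** I gripped the release bar near the front of its handle and reached under the hoop guard with it sloped up at 25°. Raising the pawl finger let the head sink on its damper. I lowered the bar again at a tracked drop of 40.6 mm, and the pawl caught the post at 49.6 mm, which is four 12.5 mm notches.
- **Band level:** before the move the wrist camera put the band's lower edge about 50 mm above the sleeve top. Afterwards it measured 0.1414 m against 0.1415 m for the sleeve rim, so they are level to within about 1 mm. The drop stayed at 49.5 mm in later pictures.
- **Bar:** it lies in its starting place, within 0.5 px in the side view and clear of the lift.
- **Bystanders:** the brown bottle's picture patch is unchanged. The beaker patch differs in 6% of its pixels, probably from the mixing shaft sinking and its shadow. I did not check the ink jar or dropper bottle in the images, but nothing was moved near them.
- **Small oddities:**
  - The last descent with the bar stopped on its 6 N contact guard about 0.4 mm early, as the bar met the bench.
  - The gripper read 22.5 mm on a handle given as 24 mm wide, but the bar did not slip.
  - One script stopped early on a print error, with the bar at finger height and the head not yet moved. I continued from there.

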